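Change the click-on cartridge of the water filter

ROBOT

A 7-joint arm with a two-finger parallel gripper is mounted at the origin on a cart in front of the work surface, level with it; the furniture and walls round the work are solid. World frame = base frame: x ahead of the robot, y to its left, z up, the work surface at z = 0. Lengths are in m, angles in degrees, forces in N, time in s.
With the tool pointing down it reaches from about 0.425 to 0.925 m from the base axis. Payload 6.8 kg.
Tool frame: the origin (TCP) lies midway between the tips of the shut fingers; the grasp point (between the pads) lies 19 mm behind it (pinch_z is the distance from the TCP to the grasp point, in m); z points along the fingers, y is the line along which they close (so a half turn about z gives the same grasp; the last joint's range is limited). The gripper opens to 85 mm and grips with 20 to 120 N. Pads are 22 mm wide; open, the fingers measure 114 mm over their backs; the gripper's body (76 mm by 85 mm) begins 54 mm behind the grasp point. The pads swing forward as they close: fully open they stand 13 mm farther back than shut.
Start: joints at [61.645, 27.33, 1.283, 89.118, -0.659, 63.558, -4.761], TCP at [0.255, -0.625, 0.231] pointing down, gripper open.
Joint ranges: [-169.35, 169.35], [-19.33, 120.38], [-80.79, 83.38], [13.8, 139.57], [-78.32, 258.32], [9.67, 109.79], [-169.56, 169.56]. Speed limits (degrees/s): [136.94, 136.94, 180, 180, 180, 180, 180].

INTERFACE

Orientations are given as [roll, pitch, yaw] about the fixed x, y, z axes, in that order (R = Rz(yaw) Ry(pitch) Rx(roll)).
In Python, from plant import state, get_image, finish_job, find_in, trace, pinch_z gives the robot as it stands. The module is installed in compiled form; this text tells all that it offers.
- The arm moves only by the tool step_arm, never from a script. Its argument "targets" is one flat list of numbers, 5 for each row, row after row: the shift along the tool's x, y, z in cm, then the turn about the tool's z in rad, then the closure, from -1 (fully open) to 1 (shut), so that 0 is half open. In form: [tx, ty, tz, yaw, jaw, tx, ty, tz, yaw, jaw, ...]. A call has exactly 8 rows; each row is the pose to reach, as a shift and turn from the pose commanded when the call began, along the tool's axes at that moment; what a row does not reach only later rows make up. A row lasts 1/10 s, in which the tool goes at most 50 mm and 8.59 degrees, less where a joint would pass 70% of its speed; a pose out of reach is approached as far as the arm can. A call with a gripper value outside its range is refused whole. The fingers move at their own pace and stop on an object; "grip_force" is the grip in N (left out, the last holds). Time passes only in rows, so rows that repeat a pose let the fingers close, or fill a call up. It gives the time, the measured TCP pose, the force, the opening and the grip force at its end, in the units of the state.
- state(): the state, without advancing time (a new reading comes with each control period).
- get_image(name): name is "side" or "top"; returns a dict with "color" (400x640x3 uint8, red, green, blue), "range_z" (400x640 float32, m along the optical axis (not along the pixel's ray), 0 where there is no reading), "camera_matrix" (3x3 intrinsics, pixels), "extrinsics" (4x4, takes a point from world to camera coordinates). Camera axes: x right, y down, z forward; pixel columns grow to the right and rows downward; lengths in m; the calibration is good to about 2 mm. A picture is of the moment at which its call begins.
- finish_job(): hands the job in; it is judged then, once.
Trained networks look in a picture, given as the dict that the camera call returned (one of the last four; its "shot" number tells which), for a name from the list of things; names that differ only in an ending like _2 or _b are one class to them, and where a whole thing is asked for, a point or a joint stands for the part that bears it (a point fixed in the world has none). Each returns a list of dicts, best first, with "p" (0 to 1); they miss things now and then, are a little off and sometimes report something else, mostly with a low value. They report only what shows in the picture. A call takes as long as a camera call. They do not tell look-alikes from the thing itself.
- find_in(picture, query): "xy" ([column, row] in pixels, amid what is visible of it).
- trace(picture, query): "region" (400x640 bool, what is visible of it) and "xy" ([column, row] in pixels, amid what is visible of it).
The state is a dict: "time_s": time; "joints": joint angles; "qvel": joint speeds; "joint_efforts": joint torques, N m; "eef_pos": TCP position; "tool_rot": TCP orientation; "ft_force": force on the tool from outside, world axes, zero at the start; "moment": the same for the moment, N m; "finger_gap": opening from 0.0 (shut) to 1.0 (fully open); "grasp_force": force on a finger pad.
Only numpy, scipy, OpenCV 4.12 (cv2) and the standard library are available. Lean on these libraries where they do the work, as an engineer would, in place of code of your own. Each camera call takes 0.05 s, during which the arm holds its last target. There are 200 camera calls.

TASK

Change the cartridge of the countertop water filter: pull the spent one (brown band) off the filter's stud and stand it in the grey refill cup that the new one (blue band) comes out of, so that the two end up in each other's places. Push the new cartridge straight down over the stud until it clicks, keep pressing past the click until it is down on its stop, and finish like that, with the gripper still holding it down and not letting go. Keep both cartridges upright the whole time and leave the tumbler, the espresso cup, the jam jar and the tea box where they are.

Things in the scene. Friction and masses are not known exactly. Their poses are not given: they have to be found in the camera images.
- filter_unit: fixed white countertop water filter: low deck 38 mm high, spanning x -75 to +90 and y -60 to +200 mm in its frame. Origin: on the dock's vertical axis, at worktop height; z up. Round grey dock pad, diameter 70, about the origin; its top, the hard stop, is 42 mm above the worktop. The spent cartridge starts clicked on the stud in its middle
- stud_tip (a point): tip of the steel stud, on the dock's axis, 69 mm above the worktop. Stud diameter 19 mm, its top 8 mm a cone down to 8 mm; four orange sprung lugs stand out 5.5 mm from its sides, 54 mm above the worktop
- dock (a point): centre of the hard stop, on the stud's axis, 42 mm above the worktop: where the centre of the cartridge's underside lies when fully home; axes as filter_unit
- tank_top (a point): top of the filter's clear tank with white lid, 167 mm above the worktop; the tank spans x -11 to +87 and y +90 to +196 mm in filter_unit's frame. A steel spout comes from its front (-x), 131 mm above the worktop, over a drip grid at x -45, y +143 mm
- valve_seat (a joint): black spring plate, diameter 43 mm, round the stud: 0 = up (top 46 mm above the worktop), 0.004 m = pressed level with the hard stop. Its spring pushes up with 5 N at 0 and 10 N at 0.004, so it rises again when nobody presses
- new_cartridge: new cartridge, white with a BLUE band and blue disc on top, loose, about 0.18 kg, starts in the refill cup. Round: diameter 50 mm up to a shoulder 76 mm above its underside, then a fluted grip of diameter 42 from 76 to 114 mm (top): grasp that. Hollow foot, 32 mm deep and wide inside, with a snap bead (26 mm clear) 4 mm above the underside. Origin: centre of its underside, z up
- spent_cartridge: spent cartridge, same shape and weight, ivory with a BROWN band and brown disc on top; starts clicked on the stud, underside on the raised plate, 46 mm above the worktop. A straight pull up of 15 to 20 N frees it; clear of the stud once its underside is 70 mm up. Pushing one on takes 8 to 15 N till the bead passes the lugs, underside 4 to 7 mm above the raised plate; then the force drops (click)
- refill_cup: fixed grey round cup, outer diameter 86 at the foot, 20 mm high, open: inner diameter 62, inner floor 4 mm above the worktop. Origin: centre of its underside. To the left or right of the filter; there is free worktop beside it where a cartridge can be stood meanwhile
- tumbler: bystander: small clear glass, diameter 46, 57 mm high, on the drip grid under the spout; origin: centre of its underside
- espresso_cup: bystander: white espresso cup with a green inside, 60 x 87 mm with its handle, 50 mm high, on the worktop; origin: centre of its underside
- jam_jar: bystander: jam jar, diameter 65, 94 mm high, standing behind the filter; origin: centre of its underside
- tea_box: bystander: red carton, 70 x 128 x 80 mm high, standing behind; origin: centre of its underside
- kettle: bystander: kettle on its base, fixed, right behind the filter, 146 x 211 mm with handle, top 260 mm above the worktop; origin: centre of its underside. Left of it stands a toaster, front at x 0.72 m, 190 mm high; a chopping board lies at the far right, y below -0.45 m. A wall cabinet hangs over the back right (x beyond 0.58, y below -0.25, from 0.43 m up): keep the arm clear of it
Mind the look-alikes: they are no part of the job. Of the things like the refill_cup, leave any that is purple; of the rest the larger one is meant.

How it is judged (in metres and radians):
On the way, in this order (a step that is already met when the one before it is completed fails the run):
1. the spent cartridge stands upright in the refill cup, let go (horizontal distance between spent_cartridge and refill_cup below 0.01 m and z of spent_cartridge in the frame of refill_cup below 0.008 m and angle between spent_cartridge's own z axis and vertical below 0.12 rad and contact force between the fingers and spent_cartridge below 0.1 N), for 0.2 s.
2. the new cartridge is pressed past the click, down on its stop (horizontal distance between new_cartridge and dock below 0.005 m and z of new_cartridge in the frame of dock below 0.0015 m and value of joint valve_seat above 0.0027 m), for 0.3 s.
At the end, for the whole second after the job is handed in: New cartridge on the stud (5 mm, 0.12 rad), past the click, within 1.5 mm of the stop, spring plate down over 2.7 mm, fingers still on it and pressing it on with over 6 N; spent one at rest and upright (0.12 rad) on the refill cup's floor, within 10 mm of its middle, let go (all of step 2 and angle between each of new_cartridge, spent_cartridge's own z axis and vertical below 0.12 rad and contact force between the fingers and new_cartridge above 3 N and contact force between new_cartridge and filter_unit above 6 N and horizontal distance between spent_cartridge and refill_cup below 0.01 m and z of spent_cartridge in the frame of refill_cup below 0.008 m and linear speed of spent_cartridge below 0.05 m/s and contact force between the arm and spent_cartridge below 0.1 N); the arm keeps its last pose, push and grip.
It fails at once if a cartridge is tipped over (angle between any of new_cartridge, spent_cartridge's own z axis and vertical above 0.6 rad).
It fails at once if the tumbler, espresso cup, jam jar or tea box is shifted by more than 30 mm (distance of any of tumbler, espresso_cup, jam_jar, tea_box from where it was at the start of the episode above 0.03 m).
It also fails if it takes over 72 s, if anything falls off the work surface, if the arm or the gripper's body presses on something with over 40 N, if the wrist force passes 120 N, or if a joint passes its speed limit or range.

## Working session

There is one attempt and no reset: what is moved stays moved. The work goes in short steps, Python scripts to look and compute and a tool call to move; the robot and the scene stay as the last step left them, time stands still between calls to the robot, and variables do not carry over. Pictures are saved under pics/ and viewed, at most 10 in all, crops included, and the job is handed in when it is done.

Besides the shell and the picture viewer there is one more tool, called after ">>>" by a JSON object that holds its "api" and its "payload", one argument or row to a line. step_arm: Moves the arm, as the interface text tells. Its arguments: {"type":"object","properties":{"targets":{"type":"array","items":{"type":"number"}},"grip_force":{"type":"number"}},"required":["targets"]}

```bash
mkdir -p pics; cat > h.py <<'E'
import numpy as np, cv2
from plant import state, get_image, finish_job, find_in, trace, pinch_z
def cloud(im):
    z=im["range_z"]; K=im["camera_matrix"]; E=np.linalg.inv(im["extrinsics"])
    v,u=np.mgrid[0:400,0:640]
    P=np.stack([(u-K[0,2])/K[0,0]*z,(v-K[1,2])/K[1,1]*z,z,np.ones_like(z)],-1)
    W=(P@E.T)[...,:3]; W[z<=0]=np.nan
    return W
def save(im,n): cv2.imwrite(f"pics/{n}.png",im["color"][...,::-1])
E
python3 - <<'E'
from h import *
s=state(); print(s["time_s"],s["eef_pos"],s["tool_rot"],s["ft_force"],s["finger_gap"],pinch_z)
for n in("top","side"):
    im=get_image(n); save(im,n+"0"); W=cloud(im)
    E=np.linalg.inv(im["extrinsics"]); print(n,E[:3,3].round(3))
    for q in("refill_cup","new_cartridge","spent_cartridge","filter_unit","espresso_cup","tumbler"):
        for d in trace(im,q)[:3]:
            p=W[d["region"]]; p=p[~np.isnan(p[:,0])]
            if len(p): print(n,q,round(d["p"],2),np.round(d["xy"]),np.median(p,0).round(3),"min",np.percentile(p,2,axis=0).round(3),"max",np.percentile(p,98,axis=0).round(3))
E
```

```text
0.0 [ 0.25437643 -0.62460339  0.23034487] [-1.79896868e+02  1.02305961e-02  2.21632820e+01] [ 0.3512252  -0.25050484  0.35288205] 0.9995443011536203 0.0187
top [0.311 0.05  1.328]
top refill_cup 0.82 [266. 211.] [0.555 0.223 0.006] min [ 0.519  0.184 -0.001] max [0.591 0.261 0.023]
top refill_cup 0.65 [232. 226.] [0.492 0.34  0.009] min [ 0.461  0.319 -0.001] max [0.542 0.387 0.025]
top refill_cup 0.56 [200. 270.] [0.354 0.43  0.005] min [ 0.327  0.403 -0.001] max [0.382 0.458 0.018]
top new_cartridge 0.61 [224. 225.] [0.492 0.349 0.1  ] min [0.473 0.335 0.009] max [0.516 0.373 0.124]
top spent_cartridge 0.77 [358. 213.] [ 0.52  -0.066  0.158] min [ 0.504 -0.091  0.058] max [ 0.546 -0.046  0.167]
top filter_unit 0.73 [332. 204.] [0.558 0.011 0.041] min [ 0.458 -0.127  0.027] max [0.645 0.122 0.167]
top espresso_cup 0.89 [420. 248.] [ 0.427 -0.279  0.024] min [ 0.401 -0.302  0.   ] max [ 0.461 -0.234  0.053]
top tumbler 0.61 [312. 214.] [0.52  0.078 0.062] min [0.5   0.058 0.041] max [0.537 0.099 0.106]
side [0.093 1.037 0.714]
side refill_cup 0.83 [289. 250.] [0.545 0.208 0.01 ] min [0.514 0.187 0.003] max [0.588 0.252 0.023]
side refill_cup 0.6 [277. 301.] [0.483 0.383 0.011] min [0.459 0.331 0.002] max [0.535 0.4   0.023]
side refill_cup 0.57 [324. 340.] [0.353 0.433 0.006] min [0.325 0.406 0.001] max [0.38  0.46  0.017]
side new_cartridge 0.7 [281. 274.] [0.487 0.376 0.079] min [0.471 0.349 0.018] max [0.515 0.386 0.122]
side spent_cartridge 0.94 [342. 180.] [ 0.52  -0.053  0.111] min [ 0.503 -0.083  0.05 ] max [ 0.547 -0.044  0.164]
side filter_unit 0.76 [306. 201.] [0.565 0.086 0.057] min [ 0.456 -0.096  0.012] max [0.65  0.133 0.166]
side espresso_cup 0.68 [393. 180.] [ 0.425 -0.257  0.04 ] min [ 0.397 -0.304  0.009] max [ 0.452 -0.226  0.052]
side tumbler 0.84 [324. 209.] [0.516 0.091 0.081] min [0.499 0.056 0.045] max [0.539 0.102 0.1  ]
```

View pics/top0.png

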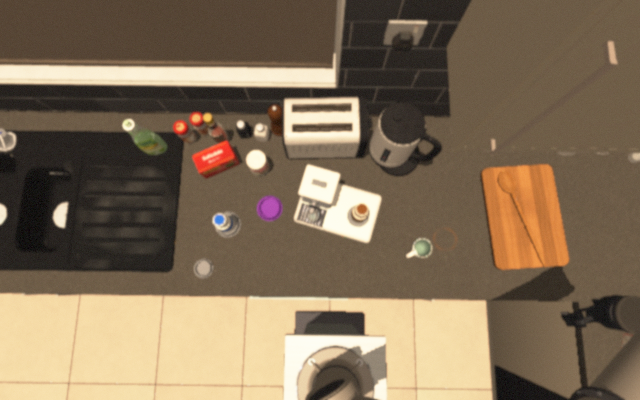

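```bash
cat > fit.py <<'E'
from h import *
from scipy.optimize import least_squares
def circ(p,r=None):
    if r: 
        f=least_squares(lambda c:np.hypot(p[:,0]-c[0],p[:,1]-c[1])-r,np.median(p,0)[:2],loss="soft_l1",f_scale=.002); return f.x
def disc(W,xy,zlo,zhi,R=.06):
    m=(np.hypot(W[...,0]-xy[0],W[...,1]-xy[1])<R)&(W[...,2]>zlo)&(W[...,2]<zhi)
    p=W[m]; 
    (c,r)=cv2.minEnclosingCircle((p[:,:2]*1000).astype(np.float32)) if len(p) else ((0,0),0)
    return len(p),p.mean(0).round(4),np.round(c,1),round(r,1),p
E
python3 - <<'E'
from fit import *
for n in("top","side"):
    im=get_image(n); W=cloud(im); C=im["color"]
    for nm,xy,z in(("new",(.497,.36),.118),("spent",(.525,-.065),.160)):
        print(n,nm,"top disc",disc(W,xy,z-.006,z+.009)[:4])
    for xy in((.497,.36),(.555,.223),(.354,.43)):
        d=disc(W,xy,.015,.024,.055); p=d[4]; print(n,"rim",xy,d[:4], "colour",np.median(C[(np.hypot(W[...,0]-xy[0],W[...,1]-xy[1])<.055)&(W[...,2]>.015)&(W[...,2]<.024)],0))
    # tank lid
    m=(W[...,2]>.160)&(W[...,2]<.175)&(W[...,0]>.45)&(W[...,0]<.68)&(W[...,1]>0)&(W[...,1]<.2)
    if m.any(): print(n,"lid",cv2.minAreaRect((W[m][:,:2]*1000).astype(np.float32)))
    m=(W[...,2]>.034)&(W[...,2]<.042)&(W[...,0]>.40)&(W[...,0]<.70)&(W[...,1]>-.2)&(W[...,1]<.2)
    print(n,"deck",cv2.minAreaRect((W[m][:,:2]*1000).astype(np.float32)),np.percentile(W[m],[1,99],axis=0).round(3))
E
```

```text
top new top disc (141, array([0.4967, 0.359 , 0.1199]), array([497.3, 359.5]), 20.6)
top spent top disc (150, array([ 0.5272, -0.0695,  0.1618]), array([528.1, -70.2]), 20.6)
top rim (0.497, 0.36) (89, array([0.4925, 0.3467, 0.0201]), array([499.7, 358.7]), 36.7) colour [143. 128. 111.]
top rim (0.555, 0.223) (100, array([0.5538, 0.224 , 0.0198]), array([556. , 222.9]), 36.4) colour [150.   66.5 147. ]
top rim (0.354, 0.43) (31, array([0.3507, 0.4321, 0.0173]), array([354.6, 430.9]), 26.0) colour [156. 140. 120.]
top lid ((603.7318115234375, 56.839351654052734), (104.33842468261719, 96.88716888427734), 74.40137481689453)
top deck ((606.2587280273438, -27.515731811523438), (267.8374938964844, 276.78692626953125), 73.03596496582031) [[ 0.454 -0.141  0.034]
 [ 0.629  0.127  0.042]]
side new top disc (211, array([0.4939, 0.3649, 0.119 ]), array([495.5, 360.8]), 22.0)
side spent top disc (94, array([ 0.5247, -0.0633,  0.1616]), array([524.9, -67.5]), 20.9)
side rim (0.497, 0.36) (217, array([0.4898, 0.3762, 0.02  ]), array([498.4, 362. ]), 36.9) colour [163. 150. 132.]
side rim (0.555, 0.223) (129, array([0.5526, 0.2135, 0.0199]), array([555.3, 222.8]), 38.2) colour [134.  67. 135.]
side rim (0.354, 0.43) (91, array([0.3519, 0.4325, 0.0162]), array([352.7, 432.2]), 27.4) colour [160. 147. 130.]
side lid ((602.578125, 59.12335205078125), (107.40277099609375, 101.40990447998047), 73.92159271240234)
side deck ((550.7722778320312, -3.37957763671875), (257.8292541503906, 161.6358184814453), 73.75802612304688) [[ 0.45  -0.129  0.034]
 [ 0.653  0.133  0.042]]
```

The picture shows the new (blue) cartridge in the grey cup at px (224,225), the spent one on the filter at (358,213), the purple look-alike at (268,208), and a smaller grey one at (203,268). The lid fit puts the dock at (0.527, -0.069) with a filter yaw of about -16°, which matches the cartridge. The free spot to park the new cartridge is (0.44, 0.25).

>>> {"api": "step_arm", "payload": {
  "targets": [3.8, -2.8, -0.3, 0.13, -1, 7.6, -5.7, -0.6, 0.26, -1, 11.4, -8.5, -1, 0.387, -1, 15.2, -11.4, -1, 0.387, -1, 19, -14.2, -1, 0.387, -1, 22.8, -17, -1, 0.387, -1, 26.6, -19.9, -1, 0.387, -1, 30.3, -22.8, -1, 0.387, -1],
  "grip_force": 60
}}

```text
time_s: 1.6
eef_pos: [0.4501, -0.2979, 0.2417]
tool_rot: [180.0, -0.0, -0.0]
ft_force: [0.8, -0.1, -0.0]
finger_gap: 0.996
grasp_force: 0.0
```

>>> {"api": "step_arm", "payload": {
  "targets": [0.5, -4.5, 0, 0, -1, 1, -9, 0, 0, -1, 1.5, -13.5, 0, 0, -1, 2, -18, 0, 0, -1, 2.5, -22.5, 0, 0, -1, 3, -27, 0, 0, -1, 3.5, -31.5, 0, 0, -1, 4, -36, 0, 0, -1]
}}

```text
time_s: 2.4
eef_pos: [0.4894, 0.062, 0.2417]
tool_rot: [180.0, -0.1, -0.0]
ft_force: [0.7, -0.7, 0.0]
finger_gap: 1.0
grasp_force: 0.0
```

>>> {"api": "step_arm", "payload": {
  "targets": [0.1, -4.5, 0, 0, -1, 0.2, -9, 0, 0, -1, 0.3, -13.5, 0, 0, -1, 0.4, -18, 0, 0, -1, 0.5, -22.5, 0, 0, -1, 0.6, -27, 0, 0, -1, 0.7, -29.8, 0, 0, -1, 0.7, -29.8, 0, 0, -1]
}}

```text
time_s: 3.2
eef_pos: [0.4946, 0.3636, 0.2413]
tool_rot: [-179.8, 0.0, 0.4]
ft_force: [-1.1, -0.6, 0.2]
finger_gap: 1.003
grasp_force: 0.0
```

>>> {"api": "step_arm", "payload": {
  "targets": [0, 0, 3, 0, -1, 0, 0, 6.5, 0, -1, 0, 0, 10, 0, -1, 0, 0, 13, 0, -1, 0, 0, 15, 0, -1, 0, 0, 15.8, 0, -1, 0, 0, 15.8, 0, -1, 0, 0, 15.8, 0, 1]
}}

```text
time_s: 4.0
eef_pos: [0.4972, 0.3585, 0.0844]
tool_rot: [-180.0, -0.1, -0.0]
ft_force: [0.2, 0.7, -0.3]
finger_gap: 0.855
grasp_force: 0.0
```

>>> {"api": "step_arm", "payload": {
  "targets": [0, 0, 0, 0, 1, 0, 0, 0, 0, 1, 0, 0, 0, 0, 1, 0, 0, 0, 0, 1, 0, 0, 0, 0, 1, 0, 0, 0, 0, 1, 0, 0, 0, 0, 1, 0, 0, 0, 0, 1]
}}

```text
time_s: 4.8
eef_pos: [0.4971, 0.3591, 0.0847]
tool_rot: [-179.9, -0.1, -0.0]
ft_force: [-0.4, 0.5, 7.2]
finger_gap: 0.467
grasp_force: 59.8
```

>>> {"api": "step_arm", "payload": {
  "targets": [0, 0, -1.5, 0, 1, 0, 0, -3.5, 0, 1, 0, 0, -5, 0, 1, -1, 2, -5, 0, 1, -2.5, 5, -5, 0, 1, -4, 8, -5, 0, 1, -5.2, 10.2, -5, 0, 1, -5.7, 11, -5, 0, 1]
}}

```text
time_s: 5.6
eef_pos: [0.4384, 0.2454, 0.1336]
tool_rot: [179.9, 0.0, -0.1]
ft_force: [0.5, 1.3, -1.2]
finger_gap: 0.461
grasp_force: 60.8
```

>>> {"api": "step_arm", "payload": {
  "targets": [0, 0, 0, 0, 1, 0, 0, 1.5, 0, 1, 0, 0, 3, 0, 1, 0, 0, 4.2, 0, 1, 0, 0, 4.8, 0, 1, 0, 0, 5.2, 0, 1, 0, 0, 5.4, 0, 1, 0, 0, 5.4, 0, 1]
}}

```text
time_s: 6.4
eef_pos: [0.4399, 0.2492, 0.0806]
tool_rot: [-180.0, -0.1, 0.0]
ft_force: [-1.9, -0.6, 9.4]
finger_gap: 0.466
grasp_force: 61.6
```

>>> {"api": "step_arm", "payload": {
  "targets": [0, 0, 0, 0, -1, 0, 0, 0, 0, -1, 0, 0, 0, 0, -1, 0, 0, 0, 0, -1, 0, 0, 0, 0, -1, 0, 0, -2, 0, -1, 0, 0, -5, 0, -1, 0, 0, -8, 0, -1]
}}

```text
time_s: 7.2
eef_pos: [0.4389, 0.2481, 0.1598]
tool_rot: [180.0, 0.1, -0.0]
ft_force: [-0.1, -0.0, -0.2]
finger_gap: 0.998
grasp_force: 0.0
```

>>> {"api": "step_arm", "payload": {
  "targets": [0, 0, -4, 0, -1, 1, 3.5, -8, 0, -1, 2, 8, -8, 0, -1, 3, 12.5, -8, 0, -1, 4, 17, -8, 0, -1, 5, 21.5, -8, 0, -1, 6, 26, -8, 0, -1, 8.7, 30, -8, 0, -1]
}}

```text
time_s: 8.0
eef_pos: [0.525, -0.0543, 0.2394]
tool_rot: [180.0, 0.1, -0.1]
ft_force: [0.6, 0.2, 0.2]
finger_gap: 0.999
grasp_force: 0.0
```

```bash
python3 - <<'E'
from fit import *
print(state()["eef_pos"],state()["finger_gap"])
im=get_image("side"); save(im,"s1"); W=cloud(im)
print(disc(W,(.44,.249),.105,.125)[:4])
print(disc(W,(.527,-.069),.15,.17,.03)[:4])
E
```

```text
[ 0.52502936 -0.05425221  0.23942838] 0.9994642134052193
(193, array([0.4365, 0.257 , 0.1144]), array([439.3, 253. ]), 21.8)
(111, array([ 0.5244, -0.0626,  0.16  ]), array([525.4, -65.9]), 21.1)
```

View pics/s1.png

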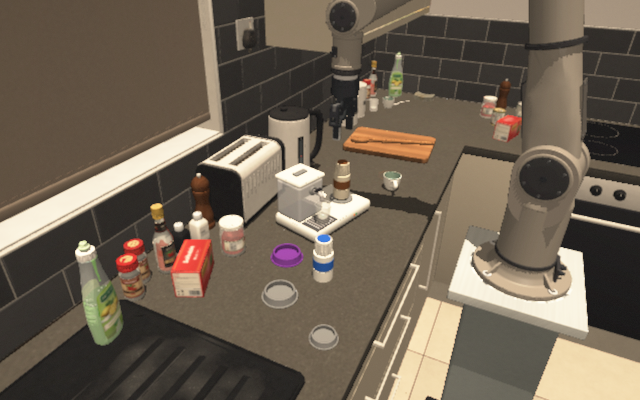

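Side view: the new cartridge stands upright at px (323,258), the big grey cup at (280,293) is empty, and the gripper is over the spent one at (342,165).

>>> {"api": "step_arm", "payload": {
  "targets": [0, 1, 0, 0, -1, 0, 1.8, 0, 0, -1, 0, 1.8, 3, 0, -1, 0, 1.8, 6, 0, -1, 0, 1.8, 9, 0, -1, 0, 1.8, 11.3, 0, -1, 0, 1.8, 11.3, 0, -1, 0, 1.8, 11.3, 0, -1]
}}

```text
time_s: 8.85
eef_pos: [0.5261, -0.0687, 0.1267]
tool_rot: [-180.0, 0.0, 0.1]
ft_force: [0.6, -1.0, 1.0]
finger_gap: 1.002
grasp_force: 0.0
```

>>> {"api": "step_arm", "payload": {
  "targets": [0, 0, 0, 0, 1, 0, 0, 0, 0, 1, 0, 0, 0, 0, 1, 0, 0, 0, 0, 1, 0, 0, 0, 0, 1, 0, 0, 0, 0, 1, 0, 0, 0, 0, 1, 0, 0, 0, 0, 1],
  "grip_force": 90
}}

```text
time_s: 9.65
eef_pos: [0.5268, -0.0697, 0.1266]
tool_rot: [-180.0, -0.1, -0.0]
ft_force: [0.5, -0.1, 4.2]
finger_gap: 0.462
grasp_force: 89.8
```

>>> {"api": "step_arm", "payload": {
  "targets": [0, 0, -0.4, 0, 1, 0, 0, -0.8, 0, 1, 0, 0, -1.2, 0, 1, 0, 0, -1.6, 0, 1, 0, 0, -2, 0, 1, 0, 0, -2.6, 0, 1, 0, 0, -3.4, 0, 1, 0, 0, -4.4, 0, 1]
}}

```text
time_s: 10.45
eef_pos: [0.5261, -0.0697, 0.171]
tool_rot: [180.0, 0.0, -0.0]
ft_force: [0.1, 0.3, -1.6]
finger_gap: 0.457
grasp_force: 93.1
```

>>> {"api": "step_arm", "payload": {
  "targets": [0, 0, -2.5, 0, 1, 0, 0, -5.5, 0, 1, 0, 0, -8.5, 0, 1, -0.3, -0.5, -10, 0, 1, -0.8, -3, -10, 0, 1, -1.3, -7, -10, 0, 1, -1.8, -11, -10, 0, 1, -2.2, -15, -10, 0, 1]
}}

```text
time_s: 11.25
eef_pos: [0.5039, 0.0816, 0.2713]
tool_rot: [180.0, -0.1, -0.0]
ft_force: [0.5, 0.7, -1.8]
finger_gap: 0.457
grasp_force: 93.2
```

>>> {"api": "step_arm", "payload": {
  "targets": [-0.1, -4, 0, 0, 1, -0.2, -8, 0, 0, 1, -0.3, -12, 0, 0, 1, -0.4, -16, 0, 0, 1, -0.5, -20, 0, 0, 1, -0.6, -24, 0, 0, 1, -0.6, -27, 0, 0, 1, -0.6, -28, 0, 0, 1]
}}

```text
time_s: 12.05
eef_pos: [0.4968, 0.3644, 0.271]
tool_rot: [-179.9, 0.0, 0.3]
ft_force: [-0.2, 0.7, -2.1]
finger_gap: 0.456
grasp_force: 93.2
```

>>> {"api": "step_arm", "payload": {
  "targets": [0, 0, 2, 0, 1, 0, 0, 5, 0, 1, 0, 0, 8, 0, 1, 0, 0, 11, 0, 1, 0, 0, 13, 0, 1, 0, 0, 14.5, 0, 1, 0, 0, 15, 0, 1, 0, 0, 15, 0, 1]
}}

```text
time_s: 12.85
eef_pos: [0.4986, 0.3599, 0.1203]
tool_rot: [180.0, 0.0, -0.0]
ft_force: [-1.2, 0.1, -2.2]
finger_gap: 0.458
grasp_force: 93.2
```

```bash
python3 - <<'E'
from fit import *
s=state();print(s["eef_pos"],s["ft_force"])
for n in ("top","side"):
    im=get_image(n); W=cloud(im); C=im["color"].astype(int)
    save(im,n+"2")
    m=(np.hypot(W[...,0]-.4985,W[...,1]-.36)<.05)&(W[...,2]>.015)&(W[...,2]<.023)
    p=W[m]; print(n,"rim",len(p),circ(p,.035).round(4))
    m=(np.hypot(W[...,0]-.498,W[...,1]-.36)<.03)&(W[...,2]>.045)&(W[...,2]<.10)
    p=W[m]; print(n,"cart",len(p),circ(p,.025).round(4),p[:,2].min() if len(p) else 0)
    print(n,"parked",disc(W,(.44,.249),.105,.125,.035)[:4])
E
```

```text
[0.49857155 0.35993637 0.1203212 ] [-1.18988917  0.07592228 -2.21485804]
  return _methods._mean(a, axis=axis, dtype=dtype,
  ret = um.true_divide(
Traceback (most recent call last):
  File "fit.py", line 5, in circ
    f=least_squares(lambda c:np.hypot(p[:,0]-c[0],p[:,1]-c[1])-r,np.median(p,0)[:2],loss="soft_l1",f_scale=.002); return f.x
ValueError: Initial guess is outside of provided bounds
```

>>> {"api": "step_arm", "payload": {
  "targets": [0, 0, 1, 0, 1, 0, 0, 2, 0, 1, 0, 0, 2.8, 0, 1, 0, 0, 3.3, 0, 1, 0, 0, 3.6, 0, 1, 0, 0, 3.8, 0, 1, 0, 0, 3.8, 0, 1, 0, 0, 3.8, 0, 1]
}}

```text
time_s: 13.7
eef_pos: [0.4986, 0.3602, 0.0858]
tool_rot: [179.9, -0.1, -0.0]
ft_force: [-7.7, -8.0, 28.4]
finger_gap: 0.454
grasp_force: 97.2
```

>>> {"api": "step_arm", "payload": {
  "targets": [0, 0, -0.3, 0, 1, 0, 0, -0.3, 0, -1, 0, 0, -0.3, 0, -1, 0, 0, -0.3, 0, -1, 0, 0, -0.3, 0, -1, 0, 0, -0.3, 0, -1, 0, 0, -3, 0, -1, 0, 0, -7, 0, -1]
}}

```text
time_s: 14.5
eef_pos: [0.4969, 0.359, 0.1505]
tool_rot: [179.8, 0.3, -0.0]
ft_force: [-0.1, 0.1, 0.6]
finger_gap: 1.0
grasp_force: 0.0
```

>>> {"api": "step_arm", "payload": {
  "targets": [0, 0, -4, 0, -1, -1, 2, -5, 0, -1, -2.5, 5, -5, 0, -1, -4, 8, -5, 0, -1, -5.2, 10.2, -5, 0, -1, -5.85, 11.1, -5, 0, -1, -5.85, 11.1, -5, 0, -1, -5.85, 11.1, -5, 0, -1]
}}

```text
time_s: 15.3
eef_pos: [0.4404, 0.2505, 0.2026]
tool_rot: [-179.9, -0.1, 0.0]
ft_force: [-0.0, 0.3, 0.6]
finger_gap: 1.0
grasp_force: 0.0
```

```bash
python3 - <<'E'
from fit import *
s=state();print(s["eef_pos"],s["ft_force"])
im=get_image("side"); W=cloud(im); save(im,"s3")
cv2.imwrite("pics/s3c.png",cv2.resize(im["color"][150:350,200:420,::-1],None,fx=2.5,fy=2.5))
print("spent",disc(W,(.4985,.36),.10,.14,.04)[:4]); print("spent shoulder",disc(W,(.4985,.36),.07,.09,.04)[:4])
print("rim",disc(W,(.4985,.36),.015,.0235,.05)[:4])
print("parked",disc(W,(.44,.249),.105,.125,.035)[:4])
E
```

```text
[0.44040642 0.25053382 0.20263488] [-0.01182336  0.32487804  0.5937687 ]
spent (290, array([0.495 , 0.3671, 0.1155]), array([497.7, 361.5]), 21.9)
spent shoulder (183, array([0.4917, 0.3742, 0.0799]), array([498.1, 363.2]), 24.7)
rim (231, array([0.491 , 0.3763, 0.0197]), array([498. , 362.7]), 37.8)
parked (195, array([0.4364, 0.2571, 0.1143]), array([438.4, 253.1]), 21.3)
```

View pics/s3c.png

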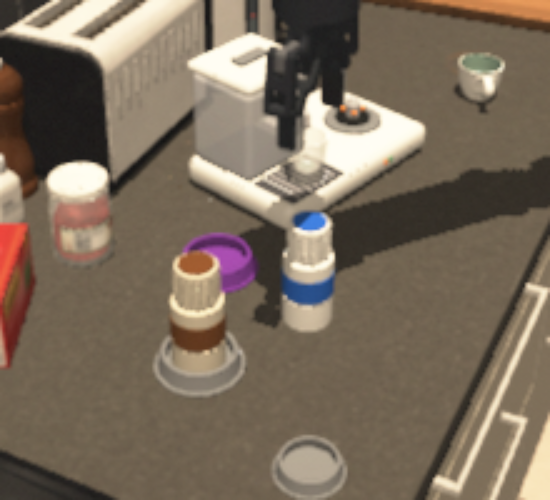

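The crop shows the spent cartridge standing in the grey cup at (198,320), the new one upright at (308,270), and the bare stud at (352,112). Next I grasp the new one.

>>> {"api": "step_arm", "payload": {
  "targets": [0, 0, 3, 0, -1, 0, 0, 6, 0, -1, 0, 0, 9, 0, -1, 0, 0, 11.5, 0, -1, 0, 0, 12.2, 0, -1, 0, 0, 12.2, 0, -1, 0, 0, 12.2, 0, 1, 0, 0, 12.2, 0, 1],
  "grip_force": 115
}}

```text
time_s: 16.15
eef_pos: [0.4408, 0.2502, 0.0816]
tool_rot: [-179.9, -0.1, -0.0]
ft_force: [-0.8, 0.2, 0.2]
finger_gap: 0.693
grasp_force: 0.0
```

>>> {"api": "step_arm", "payload": {
  "targets": [0, 0, 0, 0, 1, 0, 0, 0, 0, 1, 0, 0, 0, 0, 1, 0, 0, 0, 0, 1, 0, 0, 0, 0, 1, 0, 0, 0, 0, 1, 0, 0, 0, 0, 1, 0, 0, 0, 0, 1]
}}

```text
time_s: 16.95
eef_pos: [0.4408, 0.2502, 0.0818]
tool_rot: [-179.9, -0.1, -0.0]
ft_force: [-0.3, 0.4, 6.6]
finger_gap: 0.454
grasp_force: 114.7
```

>>> {"api": "step_arm", "payload": {
  "targets": [0, 0, -2, 0, 1, 0, 0, -5, 0, 1, 0, 0, -9, 0, 1, 0, 0, -13, 0, 1, 0, 0, -17, 0, 1, 0, 0, -19, 0, 1, 0, 0, -19, 0, 1, 0, 0, -19, 0, 1]
}}

```text
time_s: 17.75
eef_pos: [0.4396, 0.2489, 0.2701]
tool_rot: [180.0, -0.0, -0.0]
ft_force: [-0.6, 0.5, -2.4]
finger_gap: 0.454
grasp_force: 115.7
```

>>> {"api": "step_arm", "payload": {
  "targets": [0.5, 3, 0, 0, 1, 1.2, 7.5, 0, 0, 1, 2, 12, 0, 0, 1, 3, 16.5, 0, 0, 1, 4.5, 21, 0, 0, 1, 6, 25.5, 0, 0, 1, 7.5, 29.5, 0, 0, 1, 8.7, 31.9, 0, 0, 1]
}}

```text
time_s: 18.55
eef_pos: [0.5258, -0.074, 0.2681]
tool_rot: [179.9, 0.2, -0.3]
ft_force: [-0.1, -0.2, -1.5]
finger_gap: 0.455
grasp_force: 115.9
```

>>> {"api": "step_arm", "payload": {
  "targets": [0, 0, 0, 0, 1, 0, 0, 2, 0, 1, 0, 0, 5, 0, 1, 0, 0, 8, 0, 1, 0, 0, 10, 0, 1, 0, 0, 10.5, 0, 1, 0, 0, 10.5, 0, 1, 0, 0, 10.5, 0, 1]
}}

```text
time_s: 19.35
eef_pos: [0.5272, -0.0693, 0.1659]
tool_rot: [-180.0, -0.0, 0.0]
ft_force: [-0.5, 0.6, -1.7]
finger_gap: 0.451
grasp_force: 115.9
```

```bash
python3 - <<'E'
from fit import *
s=state();print(s["eef_pos"],s["ft_force"],s["tool_rot"])
im=get_image("side"); W=cloud(im)
cv2.imwrite("pics/s4c.png",cv2.resize(im["color"][110:250,260:420,::-1],None,fx=4,fy=4))
E
```

```text
[ 0.52719129 -0.06928456  0.16590999] [-0.48791368  0.61736161 -1.74400659] [-1.79993114e+02 -4.40630585e-02  1.62174625e-02]
```

View pics/s4c.png

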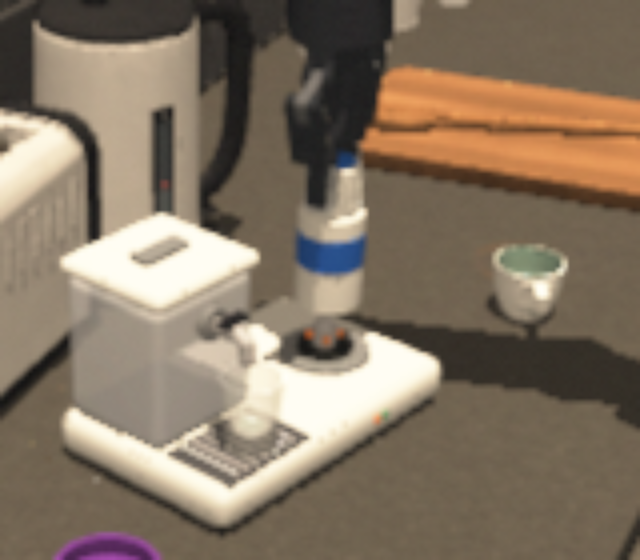

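The new cartridge hangs upright with its foot at (330,310), straight over the stud at (325,325). Next I lower it and press.

>>> {"api": "step_arm", "payload": {
  "targets": [0, 0, 0.6, 0, 1, 0, 0, 1.2, 0, 1, 0, 0, 1.6, 0, 1, 0, 0, 2, 0, 1, 0, 0, 2.3, 0, 1, 0, 0, 2.5, 0, 1, 0, 0, 2.5, 0, 1, 0, 0, 2.5, 0, 1]
}}

```text
time_s: 20.2
eef_pos: [0.5269, -0.0697, 0.1403]
tool_rot: [-180.0, -0.0, -0.0]
ft_force: [-0.0, -0.0, -0.5]
finger_gap: 0.454
grasp_force: 115.9
```

>>> {"api": "step_arm", "payload": {
  "targets": [0, 0, 0.2, 0, 1, 0, 0, 0.4, 0, 1, 0, 0, 0.6, 0, 1, 0, 0, 0.8, 0, 1, 0, 0, 1.0, 0, 1, 0, 0, 1.2, 0, 1, 0, 0, 1.4, 0, 1, 0, 0, 1.6, 0, 1]
}}

```text
time_s: 21.0
eef_pos: [0.5277, -0.0701, 0.1248]
tool_rot: [180.0, -0.1, -0.0]
ft_force: [1.1, -2.0, 6.1]
finger_gap: 0.454
grasp_force: 116.4
```

>>> {"api": "step_arm", "payload": {
  "targets": [0, 0, 0.1, 0, 1, 0, 0, 0.2, 0, 1, 0, 0, 0.3, 0, 1, 0, 0, 0.3, 0, 1, 0, 0, 0.3, 0, 1, 0, 0, 0.3, 0, 1, 0, 0, 0.3, 0, 1, 0, 0, 0.3, 0, 1]
}}

```text
time_s: 21.8
eef_pos: [0.5283, -0.07, 0.1237]
tool_rot: [179.9, -0.2, -0.0]
ft_force: [-2.9, -1.4, 19.5]
finger_gap: 0.454
grasp_force: 118.8
```

>>> {"api": "step_arm", "payload": {
  "targets": [0, 0, 0.05, 0, 1, 0, 0, 0.1, 0, 1, 0, 0, 0.1, 0, 1, 0, 0, 0.1, 0, 1, 0, 0, 0.1, 0, 1, 0, 0, 0.1, 0, 1, 0, 0, 0.1, 0, 1, 0, 0, 0.1, 0, 1]
}}

```text
time_s: 22.6
eef_pos: [0.5286, -0.07, 0.1236]
tool_rot: [179.9, -0.2, -0.0]
ft_force: [-5.7, -0.9, 28.0]
finger_gap: 0.454
grasp_force: 119.5
```

```bash
python3 - <<'E'
from fit import *
s=state();print(s["eef_pos"],s["ft_force"],s["time_s"])
im=get_image("side"); W=cloud(im)
cv2.imwrite("pics/s5c.png",cv2.resize(im["color"][110:330,250:420,::-1],None,fx=2.7,fy=2.7))
print("spent",disc(W,(.4985,.36),.10,.14,.04)[:4])
E
```

```text
[ 0.52859243 -0.06996244  0.12362536] [-5.70038453 -0.9480463  28.03764858] 22.6
spent (294, array([0.495 , 0.3672, 0.1153]), array([498.5, 362.1]), 21.7)
```

View pics/s5c.png

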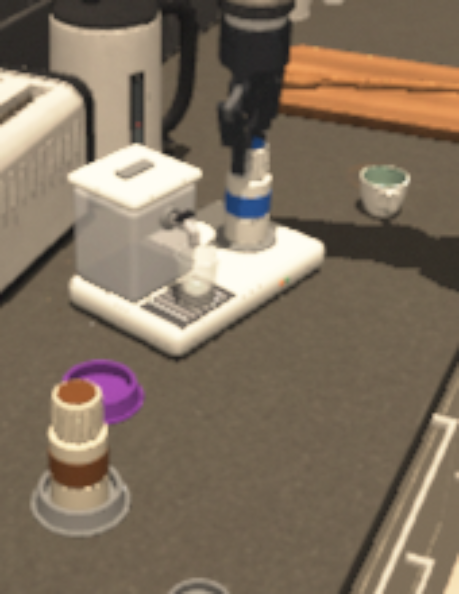

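The new cartridge is down on the pad at (250,235), and the force rises without further travel, so it is on the hard stop. The spent one stands in the cup at (78,460).

```bash
python3 -c "
from plant import finish_job
print(finish_job())"
```

```text
the job is handed in; nothing more can be done
None
```

I handed the job in at about 22.6 s: the spent cartridge stands upright in the grey refill cup, and the gripper is still holding the new one down on its stop with about 28 N; no verdict was shown.

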